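# Load two vial cassettes into the sampler's spring magazine

## Robot

A 7-joint arm with a two-finger parallel gripper is mounted at the origin on the work surface. World frame = base frame: x ahead of the robot, y to its left, z up, the work surface at z = 0. Lengths are in m, angles in rad, forces in N, time in s.
With the tool pointing down it reaches from about 0.35 to 0.9 m from the base axis. Payload 19.9 kg.
Tool frame: the origin (TCP) lies at the very end of the fingers, on their centre line; the grasp point (between the pads) lies 19 mm behind it; z points along the fingers, y is the line along which they close (so a half turn about z gives the same grasp; the last joint's range is limited). The gripper opens to 85 mm and grips with 20 to 120 N. Pads are 22 mm wide; open, the fingers measure 114 mm over their backs; the gripper's body (76 mm by 85 mm) begins 54 mm behind the grasp point. The pads swing forward as they close: fully open they stand 13 mm farther back than shut.
Start: joints at [1.296, 0.417, -0.01, 1.614, 0.005, 1.111, -0.053], TCP at [0.145, -0.608, 0.231] pointing down, gripper open.
Joint ranges: [-2.81, 2.81], [-0.39, 2.02], [-1.27, 1.25], [0.06, 2.57], [-1.19, 4.33], [0.19, 2], [-2.82, 2.82]. Speed limits (rad/s): [1.89, 1.89, 2.39, 2.39, 3.01, 3.01, 3.01].

## Interface

Orientations are given as [roll, pitch, yaw] about the fixed x, y, z axes, in that order (R = Rz(yaw) Ry(pitch) Rx(roll)).
In Python, from plant import env gives the robot as it stands.
- The arm moves only by the tool move_arm, never from a script. Its argument "commands" is a list of rows, each an object with "delta_pos": the shift along the tool's x, y, z in m, a list of three; "angular": the turn, a rotation vector about the tool's x, y, z in rad, a list of three; "fingers": the opening, from 0 (shut) to 1 (fully open). A call has 1 to 10 rows; each row shifts and turns the commanded pose from where the row before left it, along the tool's axes as they then stand; what a row does not reach is not made up. A row lasts 1/12 s, in which the tool goes at most 41.7 mm and 7.16 degrees, less where a joint would pass 70% of its speed; a pose out of reach is approached as far as the arm can. A call with a gripper value outside its range is refused whole. The fingers move at their own pace and stop on an object; "grip_force" is the grip in N (left out, the last holds). Time passes only in rows, so rows that do not move let the fingers close. It gives the time, the measured TCP pose, the force, the opening and the grip force at its end, in the units of the state.
- env.get_obs(): the state, without advancing time (a new reading comes with each control period).
- env.read_camera(name): name is "side" or "top"; returns a dict with "image" (384x512x3 uint8, blue, green, red), "mtx" (3x3 intrinsics, pixels), "cam_to_world" (4x4, takes a point from camera to world coordinates). Camera axes: x right, y up, looking along -z (the intrinsics and any distortion apply to the point x, -y, -z); pixel columns grow to the right and rows downward; lengths in m; the calibration is good to about 2 mm. A picture is of the moment at which its call begins. There is no depth.
- env.finish_job(): hands the job in; it is judged then, once.
The state is a dict: "clock": time; "qpos": joint angles; "qvel": joint speeds; "tau": joint torques, N m; "position": TCP position; "tool_rot": TCP orientation; "force": force on the tool from outside, world axes, zero at the start; "ft_torque": the same for the moment, N m; "opening": finger opening in m; "grip_force": force on a finger pad.
Only numpy, scipy, OpenCV 4.12 (cv2) and the standard library are available. Lean on these libraries where they do the work, as an engineer would, in place of code of your own. Each camera call takes 0.05 s, during which the arm holds its last target. There are 200 camera calls.

## Task

Load both vial cassettes lying on the bench into the autosampler's spring magazine, flat and one at a time: push each straight down past the two retaining lips until they snap back over its top, and let go. If the platform will not go down, do not force it: the unmarked lock slide is blocking it, so slide its knob to an end of its travel (the other end if that does not free it) and push again. Leave the bottle, the beaker and the wrench where they are.

Things in the scene. Friction and masses are not known exactly. Their poses are not given: they have to be found in the camera images.
- magazine: spring magazine fixed to the bench, base 214 x 94 mm, well open at the top, 114 (x) x 59 (y) mm inside. Origin on the bench plane under the centre of the well, x along the well towards the lock housing, z up. For |x| under 36 mm both long sides are open down to the base, so fingers can stand there beside a cassette.
- magazine_mouth (a point): point on the well's axis level with the lips' undersides, 78 mm above the bench. A cassette laid centrally in the mouth rests on both lips' slopes, its underside about 89 mm above the bench; pushed down (about 6 to 16 N in all), it spreads the lips, and they snap back over it once its top is below 78 mm.
- lip_tip (a point): lower inner edge of the black sprung lip next to the lock housing, x = 51 mm of the magazine; the other lip is its mirror image at x = -51. Each is 26 mm wide, flat underneath (z = 78 mm), tip about 3 mm thick, above it a face sloping outwards at 65 degrees to x = 61, z = 101 mm. A white block behind each (|x| 66 to 78, |y| under 22 mm) reaches z = 105 mm.
- guide_top (a point): top of one of four corner posts (|x| 36 to 60 mm of the magazine) that guide a cassette's long sides: vertical up to z = 88 mm, then flared outwards by 10 mm up to z = 107 mm
- platform: aluminium plate 108 x 54 mm in the well that carries the stack; origin at the centre of its upper face. A spring holds it up at z = 75 mm; it goes down up to 60 mm at 4 to 7 N. While locked it yields under 3 mm, so the first cassette then stops with its top 16 to 19 mm above the lips' undersides. With a cassette in under the lips, the lock no longer acts.
- lock_slide (a joint): lock slide's position along the magazine's y, -0.015 to 0.015 m (its ends); stays where left (2 N friction). A tongue inside, out of sight and set differently each time, blocks the platform over part of this travel: any position may be locked or free, but at least one of the two ends is always free. Only pushing down on the platform tells.
- lock_knob_top (a point): centre of the top of the lock slide's grey knob, 30 (x) x 14 (y) x 26 (z) mm, standing on the lock housing at x = 105 mm of the magazine, its top 110 mm above the bench; it slides along the magazine's y; pinch it across y from above or push it with a fingertip
- housing_top (a point): centre of the top of the white lock housing: x = 78 to 134 mm, y = -47 to 47 mm of the magazine, 84 mm above the bench
- cassette_a: closed vial cassette, a flat grey rectangular box 110 (x) x 56 (y) x 22 (z) mm with two rows of five round metal septa on top, about 0.1 kg, lying flat on the bench; origin at the centre of its underside, x along its length, z up. It may be loaded either way round, before or after the other one.
- cassette_b: closed vial cassette, a flat grey rectangular box 110 (x) x 56 (y) x 22 (z) mm with two rows of five round metal septa on top, about 0.1 kg, lying flat on the bench; origin at the centre of its underside, x along its length, z up. It may be loaded either way round, before or after the other one.
- solvent_bottle: bystander: amber bottle with black cap, 72 mm in diameter, 150 mm high, origin at the centre of its underside
- beaker: bystander: glass beaker, 72 mm in diameter, 90 mm high, origin at the centre of its underside
- wrench: bystander: open-ended steel wrench 170 mm long lying along its x; origin under its middle
There are look-alikes about, which are no part of the job. Leave any yellow look-alike of the cassette_a alone. Of the things that look like the magazine, the smaller one is meant.

How it is judged:
On the way, in this order (a step that is already met when the one before it is completed fails the run):
1. one cassette is in the magazine under the lips while the other is still clear of the magazine's mouth (((z of cassette_a in the frame of magazine between 0.005 and 0.058 m and x of cassette_a in the frame of magazine between -0.006 and 0.006 m and y of cassette_a in the frame of magazine between -0.006 and 0.006 m and angle between cassette_a's own z axis and vertical below 0.08 rad) or (z of cassette_b in the frame of magazine between 0.005 and 0.058 m and x of cassette_b in the frame of magazine between -0.006 and 0.006 m and y of cassette_b in the frame of magazine between -0.006 and 0.006 m and angle between cassette_b's own z axis and vertical below 0.08 rad)) and horizontal distance between cassette_a and cassette_b above 0.07 m), for 0.2 s.
2. both cassettes are in the magazine under the lips (z of cassette_a in the frame of magazine between 0.005 and 0.058 m and x of cassette_a in the frame of magazine between -0.006 and 0.006 m and y of cassette_a in the frame of magazine between -0.006 and 0.006 m and angle between each of cassette_a, cassette_b's own z axis and vertical below 0.08 rad and z of cassette_b in the frame of magazine between 0.005 and 0.058 m and x of cassette_b in the frame of magazine between -0.006 and 0.006 m and y of cassette_b in the frame of magazine between -0.006 and 0.006 m), for 0.2 s.
At the end, for the whole second after the job is handed in: both cassettes lie in the magazine's well, centred within 6 mm, level within 0.08 rad, each with its top no more than 2 mm above the undersides of the retaining lips (so held down by them), released and at rest (all of step 2 and linear speed of each of cassette_a, cassette_b below 0.02 m/s); the robot touches nothing.
It fails at once if the solvent bottle is moved by more than 30 mm (distance of solvent_bottle from where it was at the start of the episode above 0.03 m).
It fails at once if the beaker is moved by more than 30 mm (distance of beaker from where it was at the start of the episode above 0.03 m).
It fails at once if the wrench is moved by more than 30 mm (distance of wrench from where it was at the start of the episode above 0.03 m).
It fails at once if the platform is forced: pressed with more than 70 N (contact force between platform and cassette_a above 70 N or contact force between platform and cassette_b above 70 N).
It also fails if it takes over 72 s, if anything falls off the work surface, if the arm or the gripper's body presses on something with over 40 N, if the wrist force passes 120 N, or if a joint passes its speed limit or range.

## Working session

There is one attempt and no reset: what is moved stays moved. The work goes in short steps, Python scripts to look and compute and a tool call to move; the robot and the scene stay as the last step left them, time stands still between calls to the robot, and variables do not carry over. Pictures are saved under pics/ and viewed, at most 10 in all, crops included, and the job is handed in when it is done.

Besides the shell and the picture viewer there is one more tool, called as name([rows], argument=value, ...), one row to a line, values as JSON. move_arm: Moves the arm, as the interface text tells. Its arguments: {"type":"object","properties":{"commands":{"type":"array"},"grip_force":{"type":"number"}},"required":["commands"]}

```bash
mkdir -p pics; ls; python3 - <<'E'
from plant import env
import cv2,numpy as np
o=env.get_obs();print({k:np.round(v,3) for k,v in o.items()})
for n in("top","side"):
    r=env.read_camera(n);cv2.imwrite(f"pics/{n}0.png",r["image"]);np.savez(f"{n}0.npz",**r);print(n,r.keys(),r["mtx"].round(1),r["cam_to_world"].round(3))
E
```

```text
pics
{'clock': np.float64(0.0), 'qpos': array([ 1.296,  0.418, -0.01 ,  1.614,  0.005,  1.111, -0.053]), 'qvel': array([ 0.001,  0.   , -0.001, -0.   , -0.001, -0.001,  0.001]), 'tau': array([ 1.0000e-03, -8.6445e+01,  6.7900e-01, -4.3489e+01,  1.9000e-02,
        8.0000e-03,  0.0000e+00]), 'position': array([ 0.145, -0.608,  0.231]), 'tool_rot': array([-3.14 ,  0.   ,  0.234]), 'force': array([-0.044, -0.405,  0.995]), 'ft_torque': array([0.012, 0.027, 0.014]), 'grip_force': np.float64(0.0), 'opening': np.float64(0.085)}
top dict_keys(['image', 'mtx', 'cam_to_world']) [[438.1   0.  252.9]
 [  0.  438.1 185.3]
 [  0.    0.    1. ]] [[ 0.002  0.985 -0.171  0.337]
 [-1.    -0.002 -0.025 -0.075]
 [-0.025  0.171  0.985  1.268]
 [ 0.     0.     0.     1.   ]]
side dict_keys(['image', 'mtx', 'cam_to_world']) [[353.5   0.  254.6]
 [  0.  353.5 192.8]
 [  0.    0.    1. ]] [[-0.652  0.541 -0.531  0.101]
 [-0.758 -0.458  0.465  0.366]
 [ 0.008  0.706  0.708  0.74 ]
 [ 0.     0.     0.     1.   ]]
```

View pics/top0.png

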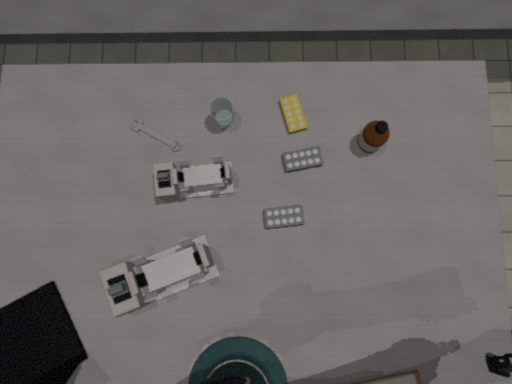

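View pics/side0.png

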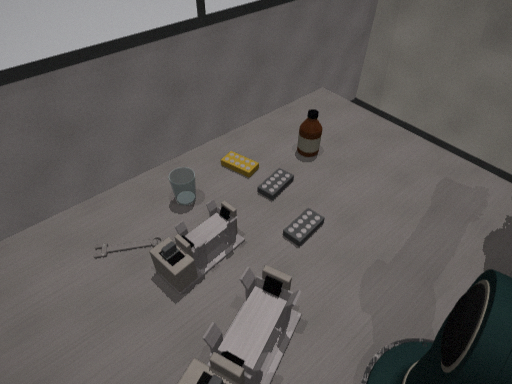

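The top view shows the small magazine at about (195,178) with its lock housing on the left at (165,180). The grey cassettes are at (302,159) and (284,217), the yellow look-alike at (294,113), the bottle at (375,135), the beaker at (222,110) and the wrench at (155,135). I'll look closer at the magazine in both views.

```bash
cat > h.py <<'E'
import numpy as np,cv2
def load(n):
    return dict(np.load(n+".npz"))
def ray(c,uv):
    uv=np.atleast_2d(np.array(uv,float)); K=c["mtx"];T=c["cam_to_world"]
    d=np.c_[(uv[:,0]-K[0,2])/K[0,0],-(uv[:,1]-K[1,2])/K[1,1],-np.ones(len(uv))]
    return T[:3,3],d@T[:3,:3].T
def onz(c,uv,z):
    o,d=ray(c,uv); return o+d*((z-o[2])/d[:,2])[:,None]
def proj(c,P):
    T=c["cam_to_world"];K=c["mtx"];p=(np.atleast_2d(P)-T[:3,3])@T[:3,:3]
    return np.c_[K[0,0]*p[:,0]/-p[:,2]+K[0,2],K[1,1]*-p[:,1]/-p[:,2]+K[1,2]]
E
python3 - <<'E'
from h import *
t=load("top0");s=load("side0")
a=cv2.resize(t["image"][150:206,146:242],None,fx=8,fy=8,interpolation=cv2.INTER_CUBIC)
cv2.imwrite("pics/tm.png",a[:,:768])
b=cv2.resize(s["image"][196:292,146:250],None,fx=6,fy=6,interpolation=cv2.INTER_CUBIC);cv2.imwrite("pics/sm.png",b)
h=cv2.cvtColor(t["image"],cv2.COLOR_BGR2HSV);g=cv2.cvtColor(t["image"],cv2.COLOR_BGR2GRAY)
print(g[205:230,284].tolist()); print(g[217,258:310].tolist()); print(g[178,150:240].tolist())
E
```

```text
[120, 103, 100, 100, 117, 144, 152, 153, 148, 123, 101, 98, 103, 130, 150, 154, 156, 153, 132, 104, 90, 63, 87, 118, 121]
[122, 122, 125, 121, 102, 88, 82, 88, 98, 97, 97, 98, 96, 98, 97, 100, 96, 97, 100, 97, 98, 96, 102, 96, 101, 103, 103, 102, 102, 97, 99, 108, 120, 124, 118, 107, 103, 108, 124, 144, 150, 141, 123, 104, 100, 111, 120, 124, 120, 123, 122, 123]
[118, 123, 119, 104, 118, 133, 112, 72, 54, 45, 50, 49, 51, 51, 45, 39, 49, 57, 63, 68, 86, 121, 125, 129, 137, 139, 122, 80, 37, 1, 5, 0, 17, 53, 120, 143, 147, 148, 147, 148, 148, 148, 149, 149, 148, 149, 147, 149, 149, 150, 146, 150, 149, 149, 151, 152, 150, 151, 152, 150, 153, 151, 150, 148, 152, 152, 154, 154, 154, 152, 136, 124, 103, 82, 79, 82, 87, 81, 80, 75, 77, 84, 96, 105, 110, 109, 112, 109, 115, 118]
```

View pics/tm.png

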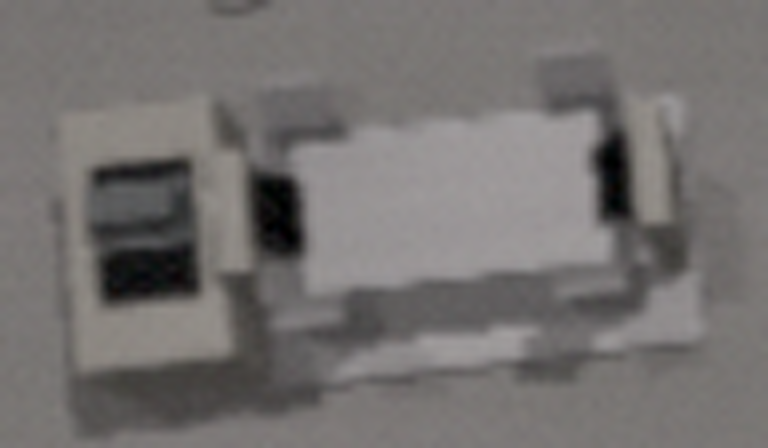

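View pics/sm.png

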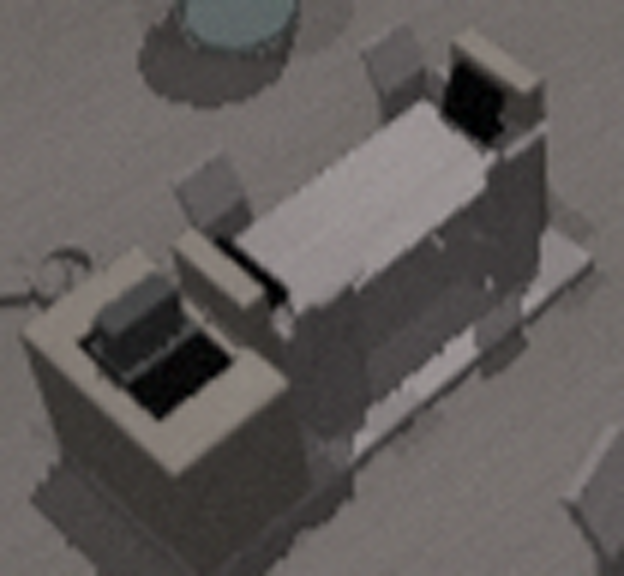

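The top crop shows the housing top, both black lips, the white platform, and the knob towards the image's upper (far) end. The side crop shows the same features, with the housing nearest. I'll fit the magazine pose from the corners and the cassettes from their septa.

```bash
cat > meas.py <<'E'
from h import *
def rigid(M,W):
    mc=M.mean(0);wc=W.mean(0);H=(M-mc).T@(W-wc)
    th=np.arctan2(H[0,1]-H[1,0],H[0,0]+H[1,1]);c,s=np.cos(th),np.sin(th);R=np.array([[c,-s],[s,c]])
    t=wc-R@mc;return t,th,(W-(M@R.T+t))
def cassettes(c,centres):
    g=cv2.cvtColor(c["image"],cv2.COLOR_BGR2GRAY);G=cv2.resize(g,None,fx=6,fy=6,interpolation=cv2.INTER_CUBIC)
    for u,v in centres:
        m=np.zeros_like(G);cv2.circle(m,(int(u*6),int(v*6)),22*6,255,-1)
        b=((G>122)&(m>0)).astype(np.uint8);n,l,st,ce=cv2.connectedComponentsWithStats(b)
        hs=cv2.cvtColor(c["image"],cv2.COLOR_BGR2HSV)
        ok=[ce[i] for i in range(1,n) if 150<st[i,4]<900]
        P=onz(c,(np.array(ok)+.5)/6-.5,.022)[:,:2] if ok else np.zeros((1,2))
        print(len(P),sorted(st[1:,4].tolist())[-12:])
        yield P
if __name__=="__main__":
    t=load("top0");s=load("side0")
    Ht=[(134,-47,84),(78,-47,84),(78,47,84),(134,47,84)]
    Bt=[(78,-22,105),(66,-22,105),(66,22,105),(78,22,105),(-66,-22,105),(-78,-22,105),(-78,22,105),(-66,22,105)]
    Pt=[(54,-27,75),(-54,-27,75),(-54,27,75),(54,27,75)]
    ut=[(62,112),(205,98),(238,358),(78,372),(218,150),(245,150),(252,272),(222,272),(635,100),(660,98),(672,222),(640,222),(290,148),(605,110),(615,262),(308,292)]
    us=[(22,330),(140,248),(290,382),(175,475),(175,240),(190,232),(265,290),(250,305),(455,40),(475,28),(545,82),(530,97)]
    ms=[Ht[0],Ht[1],Ht[2],Ht[3],Bt[0],Bt[1],Bt[2],Bt[3],Bt[4],Bt[5],Bt[6],Bt[7]]
    for c,M,u,f,o in((t,Ht+Bt+Pt,ut,8,(146,150)),(s,ms,us,6,(146,196))):
        M=np.array(M)/1000.;uv=(np.array(u)+.5)/f-.5+o
        W=np.vstack([onz(c,p,z)[:,:2] for p,z in zip(uv,M[:,2])])
        tt,th,r=rigid(M[:,:2],W);print("mag",tt.round(4),th.round(4));print((r*1000).round(1).tolist())
    for P in cassettes(t,[(302,159),(284,217)]):
        q=P-P.mean(0);_,_,v=np.linalg.svd(q);print("cas",P.mean(0).round(4),np.arctan2(v[0,1],v[0,0]).round(3),(q@v.T*1000).round(0).tolist())
    L=[np.r_[o] for o in []]
E
python3 meas.py
```

```text
mag [0.5746 0.0961] 1.6869
[[-0.3, -2.1], [-2.0, 3.7], [-0.1, 0.1], [1.6, -0.5], [-0.2, -3.0], [-1.6, -0.4], [-0.1, 1.0], [1.3, -0.7], [0.1, -2.2], [-0.6, 1.2], [0.1, 1.8], [1.5, 0.7], [-0.8, 1.4], [-0.1, -1.5], [-0.5, 0.5], [1.7, -0.2]]
mag [0.5762 0.0984] 1.6765
[[-1.6, -0.6], [-2.6, 1.3], [1.6, 1.6], [1.1, -1.2], [0.7, -2.2], [-1.0, 3.4], [1.7, 1.5], [0.8, -2.5], [0.3, -1.6], [-0.9, -0.1], [0.6, 1.3], [-0.6, -1.0]]
13 [395, 743, 758, 761, 764, 776, 778, 790, 791, 800, 805, 1399]
cas [ 0.6384 -0.1859] -2.329 [[-50.0, 25.0], [-48.0, 13.0], [16.0, 38.0], [5.0, 22.0], [-7.0, 6.0], [-19.0, -11.0], [-30.0, -27.0], [37.0, 23.0], [26.0, 7.0], [14.0, -10.0], [3.0, -26.0], [-9.0, -42.0], [62.0, -17.0]]
16 [363, 487, 818, 851, 864, 868, 870, 873, 873, 894, 908, 915]
cas [ 0.476  -0.1348] -2.32 [[-14.0, 45.0], [-42.0, -6.0], [-23.0, 14.0], [-8.0, 28.0], [-33.0, 2.0], [-52.0, -22.0], [20.0, 28.0], [7.0, 13.0], [-6.0, -3.0], [-19.0, -18.0], [-32.0, -33.0], [40.0, 11.0], [27.0, -4.0], [14.0, -19.0], [62.0, -4.0], [60.0, -33.0]]
```

```bash
sed -i 's/,22\*6,255/,int(19.5*6),255/; s/G>122/G>126/; s/150<st\[i,4\]<900/450<st[i,4]<1000/' meas.py
sed -i 's/v\[0,1\],v\[0,0\]).round(3),(q@v.T\*1000).round(0).tolist()/v[0,1],v[0,0]).round(3),proj(t,[[*P.mean(0),.022]])/' meas.py
cat >> h.py <<'E'
from scipy.spatial.transform import Rotation as R
def goto(o,tgt,yaw,n=1):
    """tool-frame straight shift and turn from state o to world tgt, tool down at yaw"""
    A=R.from_euler("xyz",o["tool_rot"]);B=R.from_euler("xyz",[np.pi,0,yaw])
    d=A.inv().apply(np.array(tgt)-o["position"]);w=(A.inv()*B).as_rotvec()
    print("delta mm",(d*1000).round(1),"turn",w.round(4),"dist",np.linalg.norm(d).round(4))
E
python3 meas.py|tail -4
```

```text
10 [662, 685, 687, 689, 709, 709, 709, 716, 722, 728]
cas [ 0.6345 -0.1871] 1.763 [[302.32581394 158.0409426 ]]
10 [736, 773, 781, 783, 787, 789, 794, 814, 818, 829]
cas [ 0.4653 -0.1305] 1.685 [[283.42183858 215.99682636]]
```

```bash
cat >> h.py <<'E'
def arc(o,tgt,yaw,N):
    """identical rows that reach tgt/yaw with the tool down"""
    y0=o["tool_rot"][2];dy=(yaw-y0+np.pi)%(2*np.pi)-np.pi;k=y0+dy/N*np.arange(N)
    A=np.array([[np.cos(k).sum(),np.sin(k).sum()],[np.sin(k).sum(),-np.cos(k).sum()]])
    D=np.array(tgt)-o["position"];d=np.linalg.solve(A,D[:2])
    print(N,"rows: d mm",np.round(np.r_[d,-D[2]/N]*1000,2),"turn z",round(-dy/N,4))
def st():
    from plant import env
    o=env.get_obs();print({k:o[k].round(4).tolist() for k in("clock","qpos","position","tool_rot","force","opening","grip_force")});return o
E
python3 -c "
from h import *
o=st();arc(o,[.4653,-.1305,.12],1.685,20)"
```

```text
Traceback (most recent call last):
  File "h.py", line 27, in st
    o=env.get_obs();print({k:o[k].round(4).tolist() for k in("clock","qpos","position","tool_rot","force","opening","grip_force")});return o
                             ^^^^^^^^^^
AttributeError: 'float' object has no attribute 'round'
```

```bash
sed -i 's/o\[k\].round(4).tolist()/np.round(o[k],4).tolist()/' h.py; python3 -c "
from h import *
o=st();arc(o,[.4653,-.1305,.12],1.685,20)"
```

```text
{'clock': 0.1, 'qpos': [1.2955, 0.418, -0.0103, 1.6141, 0.0047, 1.1107, -0.053], 'position': [0.1447, -0.6077, 0.2307], 'tool_rot': [-3.1404, 0.0001, 0.2338], 'force': [0.7713, 0.9649, -0.2204], 'opening': 0.0857, 'grip_force': 0.0}
20 rows: d mm [31.38 -1.76  5.53] turn z -0.0726
```

move_arm([
  {"delta_pos":[0.0314,-0.0018,0.0055],"angular":[0,0,-0.0726],"fingers":1},
  {"delta_pos":[0.0314,-0.0018,0.0055],"angular":[0,0,-0.0726],"fingers":1},
  {"delta_pos":[0.0314,-0.0018,0.0055],"angular":[0,0,-0.0726],"fingers":1},
  {"delta_pos":[0.0314,-0.0018,0.0055],"angular":[0,0,-0.0726],"fingers":1},
  {"delta_pos":[0.0314,-0.0018,0.0055],"angular":[0,0,-0.0726],"fingers":1},
  {"delta_pos":[0.0314,-0.0018,0.0055],"angular":[0,0,-0.0726],"fingers":1},
  {"delta_pos":[0.0314,-0.0018,0.0055],"angular":[0,0,-0.0726],"fingers":1},
  {"delta_pos":[0.0314,-0.0018,0.0055],"angular":[0,0,-0.0726],"fingers":1},
  {"delta_pos":[0.0314,-0.0018,0.0055],"angular":[0,0,-0.0726],"fingers":1},
  {"delta_pos":[0.0314,-0.0018,0.0055],"angular":[0,0,-0.0726],"fingers":1},
], grip_force=60)

```text
clock: 0.93
position: [0.3966, -0.4285, 0.1758]
tool_rot: [-3.141, -0.0, 0.964]
force: [1.3, -0.9, -0.1]
opening: 0.0855
grip_force: 0.0
```

move_arm([
  {"delta_pos":[0.0314,-0.0018,0.0055],"angular":[0,0,-0.0726],"fingers":1},
  {"delta_pos":[0.0314,-0.0018,0.0055],"angular":[0,0,-0.0726],"fingers":1},
  {"delta_pos":[0.0314,-0.0018,0.0055],"angular":[0,0,-0.0726],"fingers":1},
  {"delta_pos":[0.0314,-0.0018,0.0055],"angular":[0,0,-0.0726],"fingers":1},
  {"delta_pos":[0.0314,-0.0018,0.0055],"angular":[0,0,-0.0726],"fingers":1},
  {"delta_pos":[0.0314,-0.0018,0.0055],"angular":[0,0,-0.0726],"fingers":1},
  {"delta_pos":[0.0314,-0.0018,0.0055],"angular":[0,0,-0.0726],"fingers":1},
  {"delta_pos":[0.0314,-0.0018,0.0055],"angular":[0,0,-0.0726],"fingers":1},
  {"delta_pos":[0.0314,-0.0018,0.0055],"angular":[0,0,-0.0726],"fingers":1},
  {"delta_pos":[0.0314,-0.0018,0.0055],"angular":[0,0,-0.0726],"fingers":1},
])

```text
clock: 1.77
position: [0.4648, -0.1283, 0.1209]
tool_rot: [-3.142, -0.0, 1.69]
force: [0.1, 0.1, -0.8]
opening: 0.0855
grip_force: 0.0
```

```bash
python3 -c "
from h import *
from plant import env
o=st();goto(o,[.4653,-.1305,.12],1.685);goto(o,[.4653,-.1305,.004],1.685)"
```

```text
{'clock': 1.7667, 'qpos': [0.6422, 0.3552, -0.5107, 2.0455, 0.2394, 0.7977, 0.1084], 'position': [0.4648, -0.1283, 0.1209], 'tool_rot': [-3.1416, -0.0003, 1.6896], 'force': [0.143, 0.0842, -0.8458], 'opening': 0.0855, 'grip_force': 0.0}
delta mm [-2.2  0.2  0.9] turn [-0.     -0.0003  0.0046] dist 0.0024
delta mm [ -2.3   0.2 116.9] turn [-0.     -0.0003  0.0046] dist 0.117
```

move_arm([
  {"delta_pos":[-0.002,0,0.03],"angular":[0,0,0.004],"fingers":1},
  {"delta_pos":[0,0,0.03],"angular":[0,0,0],"fingers":1},
  {"delta_pos":[0,0,0.03],"angular":[0,0,0],"fingers":1},
  {"delta_pos":[0,0,0.02],"angular":[0,0,0],"fingers":1},
  {"delta_pos":[0,0,0.008],"angular":[0,0,0],"fingers":1},
  {"delta_pos":[0,0,0],"angular":[0,0,0],"fingers":1},
])

```text
clock: 2.27
position: [0.4642, -0.1314, 0.0019]
tool_rot: [-3.139, -0.001, 1.682]
force: [-0.7, -0.3, 0.6]
opening: 0.0855
grip_force: 0.0
```

move_arm([
  {"delta_pos":[0,0,0],"angular":[0,0,0],"fingers":0.5},
  {"delta_pos":[0,0,0],"angular":[0,0,0],"fingers":0.5},
  {"delta_pos":[0,0,0],"angular":[0,0,0],"fingers":0.5},
  {"delta_pos":[0,0,0],"angular":[0,0,0],"fingers":0.5},
  {"delta_pos":[0,0,0],"angular":[0,0,0],"fingers":0.5},
  {"delta_pos":[0,0,0],"angular":[0,0,0],"fingers":0.5},
])

```text
clock: 2.77
position: [0.466, -0.1322, 0.0049]
tool_rot: [3.14, 0.001, 1.682]
force: [-2.5, 1.9, 13.1]
opening: 0.0544
grip_force: 61.3
```

move_arm([
  {"delta_pos":[0,0,-0.01],"angular":[0,0,0],"fingers":0.5},
  {"delta_pos":[0,0,-0.03],"angular":[0,0,0],"fingers":0.5},
  {"delta_pos":[0,0,-0.04],"angular":[0,0,0],"fingers":0.5},
  {"delta_pos":[0,0,-0.04],"angular":[0,0,0],"fingers":0.5},
  {"delta_pos":[0,0,-0.035],"angular":[0,0,0],"fingers":0.5},
  {"delta_pos":[0,0,0],"angular":[0,0,0],"fingers":0.5},
])

```text
clock: 3.27
position: [0.4679, -0.1324, 0.1656]
tool_rot: [3.133, 0.005, 1.682]
force: [1.2, -0.7, -0.3]
opening: 0.0547
grip_force: 65.0
```

```bash
python3 -c "
from h import *
o=st();goto(o,[.5752,.097,.155],1.683)"
```

```text
{'clock': 3.2667, 'qpos': [0.6836, 0.2891, -0.5442, 2.0076, 0.1949, 0.8848, 0.1462], 'position': [0.4679, -0.1324, 0.1656], 'tool_rot': [3.1332, 0.0047, 1.682], 'force': [1.2141, -0.7198, -0.2843], 'opening': 0.0547, 'grip_force': 64.9557}
delta mm [216.2 132.   10.7] turn [ 0.0083  0.0047 -0.001 ] dist 0.2535
```

move_arm([
  {"delta_pos":[0.027,0.0165,0],"angular":[0,0,0],"fingers":0.5},
  {"delta_pos":[0.027,0.0165,0],"angular":[0,0,0],"fingers":0.5},
  {"delta_pos":[0.027,0.0165,0],"angular":[0,0,0],"fingers":0.5},
  {"delta_pos":[0.027,0.0165,0],"angular":[0,0,0],"fingers":0.5},
  {"delta_pos":[0.027,0.0165,0],"angular":[0,0,0],"fingers":0.5},
  {"delta_pos":[0.027,0.0165,0],"angular":[0,0,0],"fingers":0.5},
  {"delta_pos":[0.027,0.0165,0],"angular":[0,0,0],"fingers":0.5},
  {"delta_pos":[0.027,0.0165,0],"angular":[0,0,0],"fingers":0.5},
  {"delta_pos":[0,0,0],"angular":[0,0,0],"fingers":0.5},
  {"delta_pos":[0,0,0],"angular":[0,0,0],"fingers":0.5},
])

```text
clock: 4.1
position: [0.5725, 0.0993, 0.1593]
tool_rot: [3.141, -0.001, 1.685]
force: [-0.4, -1.9, -0.7]
opening: 0.0543
grip_force: 64.9
```

```bash
python3 - <<'E'
from h import *
from plant import env
for n in("top","side"):
    r=env.read_camera(n);np.savez(f"{n}1.npz",**r)
a=load("top1")["image"][140:222,140:246];b=load("side1")["image"][170:280,140:260]
a=cv2.resize(a,(530,410),interpolation=cv2.INTER_CUBIC)[:, :];b=cv2.resize(b,(600,550),interpolation=cv2.INTER_CUBIC)
w=np.zeros((550,800,3),np.uint8);w[:, 200:800]=b;cv2.imwrite("pics/s1.png",w[:,200:])
o=st();goto(o,[.5752,.097,.105],1.685)
E
```

```text
{'clock': 4.2, 'qpos': [0.2291, 0.479, -0.5812, 1.7799, 0.3112, 0.975, -0.3666], 'position': [0.5722, 0.0968, 0.159], 'tool_rot': [3.1413, 0.0004, 1.6815], 'force': [0.8361, -0.1061, -1.7643], 'opening': 0.0548, 'grip_force': 64.8568}
delta mm [-0.1  3.  54. ] turn [ 0.0003  0.0004 -0.0035] dist 0.054
```

View pics/s1.png

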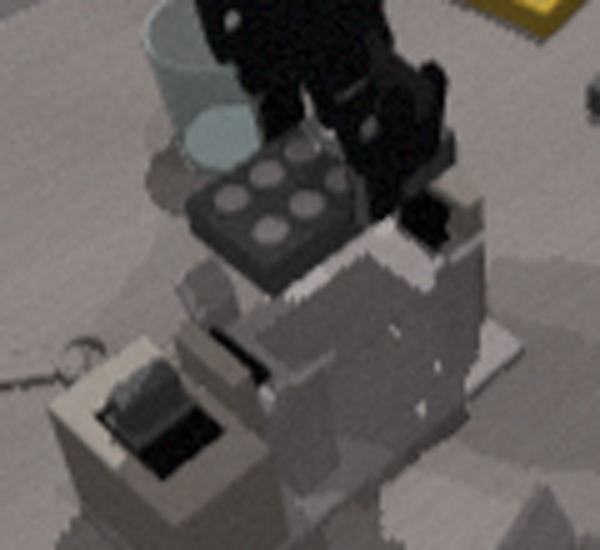

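The side view shows the cassette level in the gripper above the well, with visible septa at about (232,198), (268,172), (270,230) and (305,205) in the crop. I'll check its centre against the magazine.

```bash
python3 - <<'E'
from h import *
from meas import rigid
s=load("side1")
uv=(np.array([(232,198),(268,172),(302,150),(270,230),(305,205)])+.5)/5-.5+[140,170]
M=np.array([(39.6,-13),(19.8,-13),(0,-13),(39.6,13),(19.8,13)])/1000
for z in (.172,.176,.180):
    W=onz(s,uv,z)[:,:2];t,th,r=rigid(M,W);print(z,t.round(4),th.round(3),(r*1000).round(1).tolist())
E
```

```text
0.172 [0.5761 0.0988] 1.665 [[-0.3, 0.0], [0.6, -0.7], [0.2, -0.0], [-0.4, 0.2], [-0.1, 0.5]]
0.176 [0.5728 0.1005] 1.665 [[-0.4, -0.1], [0.6, -0.7], [0.1, 0.2], [-0.3, 0.1], [0.0, 0.5]]
0.18 [0.5695 0.1022] 1.665 [[-0.5, -0.2], [0.5, -0.7], [0.0, 0.3], [-0.2, 0.0], [0.1, 0.5]]
```

move_arm([
  {"delta_pos":[-0.001,0.003,0],"angular":[0,0,0],"fingers":0.5},
  {"delta_pos":[0,0,0.02],"angular":[0,0,0],"fingers":0.5},
  {"delta_pos":[0,0,0.02],"angular":[0,0,0],"fingers":0.5},
  {"delta_pos":[0,0,0.013],"angular":[0,0,0],"fingers":0.5},
  {"delta_pos":[0,0,0],"angular":[0,0,0],"fingers":0.5},
])

```text
clock: 4.62
position: [0.5742, 0.0955, 0.1031]
tool_rot: [-3.138, 0.0, 1.681]
force: [-1.1, 0.4, -1.9]
opening: 0.0545
grip_force: 64.9
```

move_arm([
  {"delta_pos":[0,0,0.005],"angular":[0,0,0],"fingers":0.5},
  {"delta_pos":[0,0,0.005],"angular":[0,0,0],"fingers":0.5},
  {"delta_pos":[0,0,0],"angular":[0,0,0],"fingers":0.5},
])

```text
clock: 4.87
position: [0.5755, 0.0966, 0.0952]
tool_rot: [3.142, -0.0, 1.682]
force: [-0.3, 0.5, -0.8]
opening: 0.0546
grip_force: 64.9
```

move_arm([
  {"delta_pos":[0,0,0.003],"angular":[0,0,0],"fingers":0.5},
  {"delta_pos":[0,0,0.003],"angular":[0,0,0],"fingers":0.5},
  {"delta_pos":[0,0,0],"angular":[0,0,0],"fingers":0.5},
])

```text
clock: 5.12
position: [0.5761, 0.0968, 0.0895]
tool_rot: [3.14, -0.0, 1.682]
force: [2.7, -0.8, -1.8]
opening: 0.0547
grip_force: 65.0
```

move_arm([
  {"delta_pos":[0,0,0.003],"angular":[0,0,0],"fingers":0.5},
  {"delta_pos":[0,0,0.002],"angular":[0,0,0],"fingers":0.5},
  {"delta_pos":[0,0,0],"angular":[0,0,0],"fingers":0.5},
])

```text
clock: 5.37
position: [0.576, 0.0969, 0.0845]
tool_rot: [3.14, -0.0, 1.682]
force: [4.0, -0.3, -0.0]
opening: 0.0543
grip_force: 65.0
```

move_arm([
  {"delta_pos":[0,0.001,0],"angular":[0,0,0],"fingers":0.5},
  {"delta_pos":[0,0,0.003],"angular":[0,0,0],"fingers":0.5},
  {"delta_pos":[0,0,0],"angular":[0,0,0],"fingers":0.5},
])

```text
clock: 5.62
position: [0.5765, 0.0968, 0.081]
tool_rot: [-3.142, -0.0, 1.682]
force: [2.3, -0.5, -0.5]
opening: 0.0543
grip_force: 65.0
```

move_arm([
  {"delta_pos":[0,0,0.002],"angular":[0,0,0],"fingers":0.5},
  {"delta_pos":[0,0,0.002],"angular":[0,0,0],"fingers":0.5},
  {"delta_pos":[0,0,0],"angular":[0,0,0],"fingers":0.5},
])

```text
clock: 5.87
position: [0.5766, 0.0968, 0.0774]
tool_rot: [3.141, 0.0, 1.682]
force: [-1.0, -0.7, 8.3]
opening: 0.0541
grip_force: 66.1
```

```bash
python3 - <<'E'
from h import *
from plant import env
r=env.read_camera("side");np.savez("side2.npz",**r)
b=r["image"][196:276,146:246];cv2.imwrite("pics/s2.png",cv2.resize(b,None,fx=7,fy=7,interpolation=cv2.INTER_CUBIC))
st()
E
```

```text
{'clock': 5.9167, 'qpos': [0.1854, 0.5931, -0.5293, 1.819, 0.3909, 0.8346, -0.4252], 'position': [0.5766, 0.0968, 0.0775], 'tool_rot': [3.1414, 0.0001, 1.6817], 'force': [-0.1898, -1.5558, 8.6708], 'opening': 0.0548, 'grip_force': 65.9734}
```

View pics/s2.png

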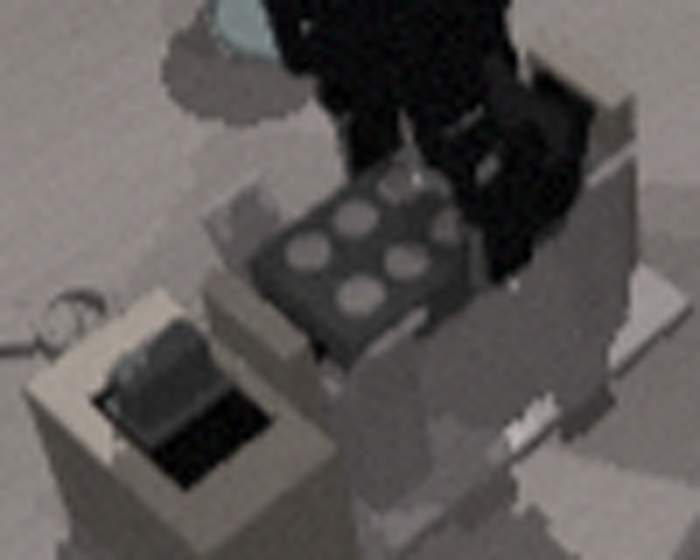

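The cassette sits level between the posts and close to the lip on the housing side, with septa at (308,250), (355,215), (362,295) and (405,262). I'll estimate its height from these.

```bash
python3 - <<'E'
from h import *
from meas import rigid
s=load("side2")
uv=(np.array([(308,250),(355,215),(362,295),(405,262)])+.5)/7-.5+[146,196]
M=np.array([(39.6,-13),(19.8,-13),(39.6,13),(19.8,13)])/1000
for z in (.092,.096,.1,.104,.108,.112):
    W=onz(s,uv,z)[:,:2];t,th,r=rigid(M,W);print(z,t.round(4),th.round(3),np.abs(r*1000).max().round(1))
E
```

```text
0.092 [0.5793 0.0984] 1.664 1.0
0.096 [0.5764 0.0999] 1.664 0.9
0.1 [0.5734 0.1014] 1.664 0.8
0.104 [0.5705 0.1028] 1.664 0.9
0.108 [0.5676 0.1043] 1.664 0.9
0.112 [0.5646 0.1058] 1.664 1.0
```

move_arm([
  {"delta_pos":[0,0,0.002],"angular":[0,0,0],"fingers":0.5},
  {"delta_pos":[0,0,0.002],"angular":[0,0,0],"fingers":0.5},
  {"delta_pos":[0,0,0],"angular":[0,0,0],"fingers":0.5},
])

```text
clock: 6.17
position: [0.5768, 0.0965, 0.0745]
tool_rot: [3.141, 0.001, 1.681]
force: [-9.6, -7.6, 32.2]
opening: 0.0546
grip_force: 69.0
```

Force rose to 32 N within about 3 mm while the platform hardly moved, so it is locked. I'll ease off, release the cassette in the mouth and slide the knob.

move_arm([
  {"delta_pos":[0,0,-0.004],"angular":[0,0,0],"fingers":0.5},
  {"delta_pos":[0,0,0],"angular":[0,0,0],"fingers":0.5},
  {"delta_pos":[0,0,0],"angular":[0,0,0],"fingers":1},
  {"delta_pos":[0,0,0],"angular":[0,0,0],"fingers":1},
  {"delta_pos":[0,0,0],"angular":[0,0,0],"fingers":1},
  {"delta_pos":[0,0,0],"angular":[0,0,0],"fingers":1},
])

```text
clock: 6.67
position: [0.5763, 0.0969, 0.077]
tool_rot: [-3.141, -0.0, 1.682]
force: [1.0, -0.3, 0.3]
opening: 0.0852
grip_force: 0.0
```

move_arm([
  {"delta_pos":[0,0,-0.02],"angular":[0,0,0],"fingers":1},
  {"delta_pos":[0,0,-0.03],"angular":[0,0,0],"fingers":1},
  {"delta_pos":[0,0,-0.03],"angular":[0,0,0],"fingers":1},
  {"delta_pos":[0,0,0],"angular":[0,0,0],"fingers":1},
])

```text
clock: 7.0
position: [0.5786, 0.0977, 0.1623]
tool_rot: [3.135, -0.0, 1.682]
force: [0.4, 0.2, 0.3]
opening: 0.0855
grip_force: 0.0
```

```bash
python3 - <<'E'
from h import *
t=load("top0");p=onz(t,(np.array([(90,183),(182,178),(185,225),(95,235)])+.5)/8-.5+[146,150],.11)[:,:2]
c,s=np.cos(1.685),np.sin(1.685);o0=np.array([.5752,.097])
print(p.round(4).tolist(),((p-o0)@np.array([[c,-s],[s,c]])*1000).round(1).tolist())
k=o0+np.array([[c,-s],[s,c]])@[.105,np.mean(((p-o0)@np.array([[c,-s],[s,c]]))[:,1])]
print("knob",k.round(4));o=st();goto(o,[*k,.150],1.683)
E
```

```text
[[0.5749, 0.2153], [0.5766, 0.184], [0.5603, 0.1824], [0.557, 0.2128]] [[117.5, -13.2], [86.2, -11.3], [86.5, 5.0], [117.2, 4.9]]
knob [0.5668 0.2017]
{'clock': 7.0, 'qpos': [0.2286, 0.4829, -0.5827, 1.7657, 0.3138, 0.9801, -0.3656], 'position': [0.5786, 0.0977, 0.1623], 'tool_rot': [3.1353, -0.0003, 1.6821], 'force': [0.4343, 0.223, 0.2581], 'opening': 0.0855, 'grip_force': 0.0}
delta mm [104.7  -0.2  12.3] turn [ 0.0063 -0.0003 -0.0009] dist 0.1054
```

move_arm([
  {"delta_pos":[0.035,0,0],"angular":[0,0,0],"fingers":1},
  {"delta_pos":[0.035,0,0],"angular":[0,0,0],"fingers":1},
  {"delta_pos":[0.035,0,0],"angular":[0,0,0],"fingers":1},
  {"delta_pos":[0,0,0],"angular":[0,0,0],"fingers":1},
  {"delta_pos":[0,0,0.025],"angular":[0,0,0],"fingers":1},
  {"delta_pos":[0,0,0.025],"angular":[0,0,0],"fingers":1},
  {"delta_pos":[0,0,0.017],"angular":[0,0,0],"fingers":1},
  {"delta_pos":[0,0,0],"angular":[0,0,0],"fingers":1},
], grip_force=30)

```text
clock: 7.67
position: [0.5631, 0.2005, 0.0868]
tool_rot: [-3.137, 0.001, 1.682]
force: [-0.7, -0.1, 1.1]
opening: 0.0855
grip_force: 0.0
```

move_arm([
  {"delta_pos":[0,0,0],"angular":[0,0,0],"fingers":0.1},
  {"delta_pos":[0,0,0],"angular":[0,0,0],"fingers":0.1},
  {"delta_pos":[0,0,0],"angular":[0,0,0],"fingers":0.1},
  {"delta_pos":[0,0,0],"angular":[0,0,0],"fingers":0.1},
  {"delta_pos":[0,0,0],"angular":[0,0,0],"fingers":0.1},
  {"delta_pos":[0,0,0],"angular":[0,0,0],"fingers":0.1},
  {"delta_pos":[0,0,0],"angular":[0,0,0],"fingers":0.1},
  {"delta_pos":[0,0,0],"angular":[0,0,0],"fingers":0.1},
])

```text
clock: 8.33
position: [0.5654, 0.2013, 0.0911]
tool_rot: [3.14, -0.0, 1.682]
force: [0.4, -0.7, 7.4]
opening: 0.0133
grip_force: 34.5
```

move_arm([
  {"delta_pos":[0,0,-0.003],"angular":[0,0,0],"fingers":0.1},
  {"delta_pos":[0,-0.005,0],"angular":[0,0,0],"fingers":0.1},
  {"delta_pos":[0,-0.005,0],"angular":[0,0,0],"fingers":0.1},
  {"delta_pos":[0,-0.005,0],"angular":[0,0,0],"fingers":0.1},
  {"delta_pos":[0,-0.003,0],"angular":[0,0,0],"fingers":0.1},
  {"delta_pos":[0,0,0],"angular":[0,0,0],"fingers":0.1},
])

```text
clock: 8.83
position: [0.5502, 0.1992, 0.0936]
tool_rot: [3.134, -0.002, 1.681]
force: [32.0, 8.5, -36.6]
opening: 0.0131
grip_force: 30.0
```

move_arm([
  {"delta_pos":[0,-0.002,0],"angular":[0,0,0],"fingers":0.1},
  {"delta_pos":[0,-0.002,0],"angular":[0,0,0],"fingers":0.1},
  {"delta_pos":[0,0,0],"angular":[0,0,0],"fingers":0.1},
])

```text
clock: 9.08
position: [0.5497, 0.199, 0.0948]
tool_rot: [3.128, -0.003, 1.68]
force: [53.6, 9.3, -41.0]
opening: 0.0132
grip_force: 29.8
```

move_arm([
  {"delta_pos":[0,0.003,0.003],"angular":[0,0,0],"fingers":0.1},
  {"delta_pos":[0,0.002,0.002],"angular":[0,0,0],"fingers":0.1},
  {"delta_pos":[0,0,0],"angular":[0,0,0],"fingers":0.1},
])

```text
clock: 9.33
position: [0.5527, 0.1997, 0.093]
tool_rot: [3.132, -0.0, 1.68]
force: [3.1, -8.1, 44.1]
opening: 0.0134
grip_force: 41.7
```

move_arm([
  {"delta_pos":[0,0,-0.003],"angular":[0,0,0],"fingers":0.1},
  {"delta_pos":[0,0,0],"angular":[0,0,0],"fingers":0.5},
  {"delta_pos":[0,0,0],"angular":[0,0,0],"fingers":0.6},
  {"delta_pos":[0,0,0],"angular":[0,0,0],"fingers":0.6},
  {"delta_pos":[0,0,0],"angular":[0,0,0],"fingers":1},
  {"delta_pos":[0,0,0],"angular":[0,0,0],"fingers":1},
])

```text
clock: 9.83
position: [0.5477, 0.1994, 0.0912]
tool_rot: [-3.141, -0.0, 1.682]
force: [0.5, 0.2, -0.2]
opening: 0.0733
grip_force: 0.0
```

move_arm([
  {"delta_pos":[0,0,-0.02],"angular":[0,0,0],"fingers":1},
  {"delta_pos":[0,0,-0.03],"angular":[0,0,0],"fingers":1},
  {"delta_pos":[0,0,-0.02],"angular":[0,0,0],"fingers":1},
  {"delta_pos":[0,0,0],"angular":[0,0,0],"fingers":1},
  {"delta_pos":[0,0,0],"angular":[0,0,0],"fingers":1},
])

```text
clock: 10.25
position: [0.5484, 0.1994, 0.1621]
tool_rot: [3.14, -0.0, 1.682]
force: [0.0, 0.8, -1.0]
opening: 0.0855
grip_force: 0.0
```

```bash
python3 - <<'E'
from h import *
from plant import env
r=env.read_camera("side");np.savez("side3.npz",**r)
b=r["image"][196:292,146:250];cv2.imwrite("pics/s3.png",cv2.resize(b,None,fx=6,fy=6,interpolation=cv2.INTER_CUBIC))
o=st();goto(o,[.5765,.0968,.160],1.683)
E
```

```text
{'clock': 10.3, 'qpos': [0.064, 0.4862, -0.6045, 1.771, 0.3244, 0.9854, -0.5571], 'position': [0.5478, 0.1991, 0.1611], 'tool_rot': [-3.1416, 0.0002, 1.6817], 'force': [-0.3311, 0.0454, -0.4904], 'opening': 0.0848, 'grip_force': 0.0}
delta mm [-104.9   17.2    1.1] turn [-0.      0.0002 -0.0013] dist 0.1063
```

View pics/s3.png

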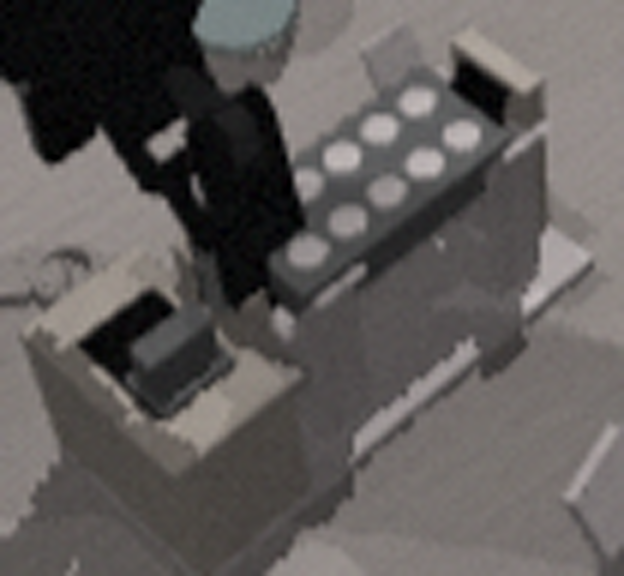

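The knob now stands at the near (+y) end of its slot, and the cassette lies level in the mouth. I'll regrip it and push again.

move_arm([
  {"delta_pos":[-0.035,0.006,0],"angular":[0,0,0],"fingers":1},
  {"delta_pos":[-0.035,0.006,0],"angular":[0,0,0],"fingers":1},
  {"delta_pos":[-0.035,0.006,0],"angular":[0,0,0],"fingers":1},
  {"delta_pos":[0,0,0],"angular":[0,0,0],"fingers":1},
  {"delta_pos":[0,0,0.03],"angular":[0,0,0],"fingers":1},
  {"delta_pos":[0,0,0.03],"angular":[0,0,0],"fingers":1},
  {"delta_pos":[0,0,0.026],"angular":[0,0,0],"fingers":1},
  {"delta_pos":[0,0,0],"angular":[0,0,0],"fingers":1},
], grip_force=60)

```text
clock: 10.97
position: [0.5742, 0.0963, 0.0699]
tool_rot: [-3.134, -0.0, 1.682]
force: [-1.2, 0.3, -1.2]
opening: 0.0852
grip_force: 0.0
```

move_arm([
  {"delta_pos":[0,0,0],"angular":[0,0,0],"fingers":0.5},
  {"delta_pos":[0,0,0],"angular":[0,0,0],"fingers":0.5},
  {"delta_pos":[0,0,0],"angular":[0,0,0],"fingers":0.5},
  {"delta_pos":[0,0,0],"angular":[0,0,0],"fingers":0.5},
  {"delta_pos":[0,0,0],"angular":[0,0,0],"fingers":0.5},
  {"delta_pos":[0,0,0],"angular":[0,0,0],"fingers":0.5},
])

```text
clock: 11.47
position: [0.5781, 0.0972, 0.0764]
tool_rot: [3.14, -0.0, 1.682]
force: [-0.4, 1.9, 6.4]
opening: 0.0547
grip_force: 66.7
```

move_arm([
  {"delta_pos":[0,0,0.003],"angular":[0,0,0],"fingers":0.5},
  {"delta_pos":[0,0,0.003],"angular":[0,0,0],"fingers":0.5},
  {"delta_pos":[0,0,0],"angular":[0,0,0],"fingers":0.5},
])

```text
clock: 11.72
position: [0.5782, 0.0971, 0.0699]
tool_rot: [3.14, -0.0, 1.682]
force: [2.5, 1.8, 0.8]
opening: 0.0543
grip_force: 66.2
```

move_arm([
  {"delta_pos":[0,0,0.003],"angular":[0,0,0],"fingers":0.5},
  {"delta_pos":[0,0,0.003],"angular":[0,0,0],"fingers":0.5},
  {"delta_pos":[0,0,0],"angular":[0,0,0],"fingers":0.5},
])

```text
clock: 11.97
position: [0.5781, 0.0971, 0.0638]
tool_rot: [3.14, -0.0, 1.682]
force: [3.0, 1.2, 0.4]
opening: 0.0545
grip_force: 66.2
```

move_arm([
  {"delta_pos":[0,0,0.003],"angular":[0,0,0],"fingers":0.5},
  {"delta_pos":[0,0,0.003],"angular":[0,0,0],"fingers":0.5},
  {"delta_pos":[0,0,0],"angular":[0,0,0],"fingers":0.5},
])

```text
clock: 12.22
position: [0.5779, 0.097, 0.0575]
tool_rot: [3.141, -0.0, 1.682]
force: [2.1, 0.5, 3.4]
opening: 0.0544
grip_force: 66.4
```

```bash
python3 - <<'E'
from h import *
from plant import env
r=env.read_camera("side");np.savez("side4.npz",**r)
b=r["image"][196:276,146:246];cv2.imwrite("pics/s4.png",cv2.resize(b,None,fx=7,fy=7,interpolation=cv2.INTER_CUBIC))
st()
E
```

```text
{'clock': 12.2667, 'qpos': [0.1749, 0.6234, -0.5164, 1.8241, 0.4128, 0.8017, -0.4415], 'position': [0.5779, 0.097, 0.0576], 'tool_rot': [3.1408, -0.0001, 1.6817], 'force': [2.5798, 0.247, 4.1726], 'opening': 0.0544, 'grip_force': 66.3727}
```

View pics/s4.png

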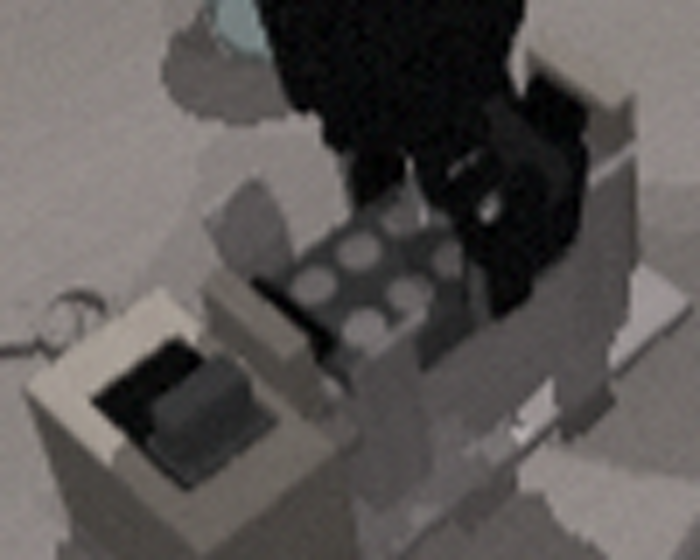

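The septa have dropped about 35 crop pixels, so the platform is free. I'll push past the lips.

move_arm([
  {"delta_pos":[0,0,0.003],"angular":[0,0,0],"fingers":0.5},
  {"delta_pos":[0,0,0.003],"angular":[0,0,0],"fingers":0.5},
  {"delta_pos":[0,0,0],"angular":[0,0,0],"fingers":0.5},
])

```text
clock: 12.52
position: [0.5775, 0.0969, 0.0509]
tool_rot: [3.142, -0.0, 1.682]
force: [3.1, 0.4, 3.1]
opening: 0.0542
grip_force: 66.4
```

move_arm([
  {"delta_pos":[0,0,0.002],"angular":[0,0,0],"fingers":0.5},
  {"delta_pos":[0,0,0],"angular":[0,0,0],"fingers":0.5},
  {"delta_pos":[0,0,0],"angular":[0,0,0],"fingers":0.5},
])

```text
clock: 12.77
position: [0.5775, 0.0969, 0.0493]
tool_rot: [-3.141, 0.0, 1.682]
force: [1.8, -0.2, 4.5]
opening: 0.0544
grip_force: 66.4
```

```bash
python3 - <<'E'
from h import *
from meas import rigid
from plant import env
r=env.read_camera("side");np.savez("side5.npz",**r)
# septa near the housing, start from the last picture's positions
g=cv2.cvtColor(r["image"],cv2.COLOR_BGR2GRAY)[196:276,146:246];G=cv2.resize(g,None,fx=7,fy=7,interpolation=cv2.INTER_CUBIC)
b=(cv2.GaussianBlur(G,(0,0),3)>105).astype(np.uint8)
n,l,s,c=cv2.connectedComponentsWithStats(b)
for i in range(1,n):
    if 500<s[i,4]<4000 and 240<c[i,0]<480 and 180<c[i,1]<400: print(c[i].round(0),s[i,4])
b=g;cv2.imwrite("pics/s5.png",cv2.resize(r["image"][196:276,146:246],None,fx=7,fy=7,interpolation=cv2.INTER_CUBIC));st()
E
```

```text
{'clock': 12.8167, 'qpos': [0.17, 0.6353, -0.5099, 1.8273, 0.4208, 0.7884, -0.4477], 'position': [0.5774, 0.0969, 0.0493], 'tool_rot': [-3.1414, 0.0001, 1.6818], 'force': [0.9001, 0.4814, 3.0802], 'opening': 0.0546, 'grip_force': 66.4169}
```

move_arm([
  {"delta_pos":[0,0,0],"angular":[0,0,0],"fingers":1},
  {"delta_pos":[0,0,0],"angular":[0,0,0],"fingers":1},
  {"delta_pos":[0,0,0],"angular":[0,0,0],"fingers":1},
  {"delta_pos":[0,0,0],"angular":[0,0,0],"fingers":1},
  {"delta_pos":[0,0,-0.03],"angular":[0,0,0],"fingers":1},
  {"delta_pos":[0,0,-0.04],"angular":[0,0,0],"fingers":1},
  {"delta_pos":[0,0,-0.04],"angular":[0,0,0],"fingers":1},
  {"delta_pos":[0,0,0],"angular":[0,0,0],"fingers":1},
])

```text
clock: 13.48
position: [0.5802, 0.0981, 0.1663]
tool_rot: [3.133, -0.0, 1.682]
force: [1.5, -0.2, 0.7]
opening: 0.0858
grip_force: 0.0
```

```bash
python3 -c "
from h import *
o=st();arc(o,[.6345,-.1871,.12],1.763,10)"
```

```text
{'clock': 13.4833, 'qpos': [0.2321, 0.4806, -0.5879, 1.76, 0.3141, 0.9869, -0.3654], 'position': [0.5802, 0.0981, 0.1663], 'tool_rot': [3.1331, -0.0002, 1.6821], 'force': [1.4863, -0.2468, 0.6688], 'opening': 0.0858, 'grip_force': 0.0}
10 rows: d mm [-29.01   1.18   4.63] turn z -0.0081
```

move_arm([
  {"delta_pos":[-0.029,0.0013,0.004],"angular":[0,0,-0.0081],"fingers":1},
  {"delta_pos":[-0.029,0.0013,0.004],"angular":[0,0,-0.0081],"fingers":1},
  {"delta_pos":[-0.029,0.0013,0.004],"angular":[0,0,-0.0081],"fingers":1},
  {"delta_pos":[-0.029,0.0013,0.004],"angular":[0,0,-0.0081],"fingers":1},
  {"delta_pos":[-0.029,0.0013,0.004],"angular":[0,0,-0.0081],"fingers":1},
  {"delta_pos":[-0.029,0.0013,0.004],"angular":[0,0,-0.0081],"fingers":1},
  {"delta_pos":[-0.029,0.0013,0.004],"angular":[0,0,-0.0081],"fingers":1},
  {"delta_pos":[-0.029,0.0013,0.004],"angular":[0,0,-0.0081],"fingers":1},
  {"delta_pos":[-0.029,0.0013,0.004],"angular":[0,0,-0.0081],"fingers":1},
  {"delta_pos":[-0.029,0.0013,0.004],"angular":[0,0,-0.0081],"fingers":1},
])

```text
clock: 14.32
position: [0.6328, -0.1894, 0.1189]
tool_rot: [-3.141, -0.0, 1.763]
force: [-0.0, 0.7, 0.6]
opening: 0.0855
grip_force: 0.0
```

move_arm([
  {"delta_pos":[0,0,0],"angular":[0,0,0],"fingers":1},
  {"delta_pos":[0,0,0],"angular":[0,0,0],"fingers":1},
])

```text
clock: 14.48
position: [0.6324, -0.1897, 0.1184]
tool_rot: [-3.141, -0.0, 1.76]
force: [-0.4, -0.4, 0.6]
opening: 0.0851
grip_force: 0.0
```

```bash
python3 - <<'E'
from h import *
from plant import env
r=env.read_camera("side")
b=r["image"][196:276,146:246];cv2.imwrite("pics/s6.png",cv2.resize(b,None,fx=7,fy=7,interpolation=cv2.INTER_CUBIC))
o=st();goto(o,[.6345,-.1871,.004],1.763)
E
```

```text
{'clock': 14.5333, 'qpos': [0.6003, 0.6502, -0.5141, 1.5963, 0.3629, 0.9924, 0.1642], 'position': [0.6326, -0.1879, 0.1188], 'tool_rot': [-3.141, -0.0008, 1.7621], 'force': [-0.0487, 0.2829, 0.0305], 'opening': 0.0856, 'grip_force': 0.0}
delta mm [  0.3   2.  114.8] turn [-0.0006 -0.0008 -0.0009] dist 0.1148
```

View pics/s6.png

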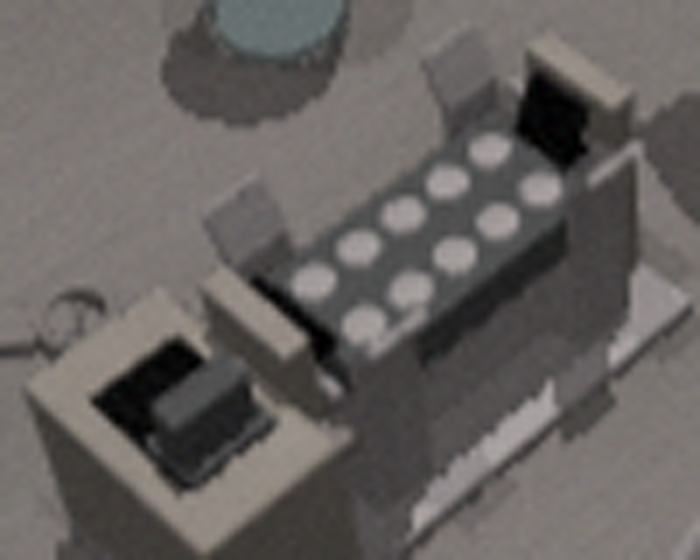

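The first cassette lies level under both lips with all ten septa visible, from (315,280) to (540,188). Next is the second one.

move_arm([
  {"delta_pos":[0,0.002,0.03],"angular":[0,0,0],"fingers":1},
  {"delta_pos":[0,0,0.03],"angular":[0,0,0],"fingers":1},
  {"delta_pos":[0,0,0.03],"angular":[0,0,0],"fingers":1},
  {"delta_pos":[0,0,0.02],"angular":[0,0,0],"fingers":1},
  {"delta_pos":[0,0,0.004],"angular":[0,0,0],"fingers":1},
  {"delta_pos":[0,0,0],"angular":[0,0,0],"fingers":1},
])

```text
clock: 15.03
position: [0.6344, -0.1861, 0.0045]
tool_rot: [-3.14, -0.001, 1.764]
force: [-0.2, 0.7, 0.5]
opening: 0.0853
grip_force: 0.0
```

move_arm([
  {"delta_pos":[0,0,0],"angular":[0,0,0],"fingers":0.5},
  {"delta_pos":[0,0,0],"angular":[0,0,0],"fingers":0.5},
  {"delta_pos":[0,0,0],"angular":[0,0,0],"fingers":0.5},
  {"delta_pos":[0,0,0],"angular":[0,0,0],"fingers":0.5},
  {"delta_pos":[0,0,0],"angular":[0,0,0],"fingers":0.5},
  {"delta_pos":[0,0,0],"angular":[0,0,0],"fingers":0.5},
])

```text
clock: 15.53
position: [0.6359, -0.1875, 0.0074]
tool_rot: [3.139, 0.001, 1.763]
force: [-3.0, 1.5, 11.5]
opening: 0.0542
grip_force: 62.8
```

```bash
python3 - <<'E'
from h import *
from meas import rigid
from plant import env
t=env.read_camera("top");s=env.read_camera("side")
x,y=np.meshgrid([-39.6,-19.8,0,19.8,39.6],[-13,13]);M=np.c_[x.ravel(),y.ravel()]/1000
for nm,c in(("top",t),("side",s)):
    for yw in [1.685]:
        cs,sn=np.cos(yw),np.sin(yw);pred=proj(c,np.c_[M@np.array([[cs,-sn],[sn,cs]]).T+[.5762,.0978],np.full(10,.078)])
    g=cv2.cvtColor(c["image"],cv2.COLOR_BGR2GRAY).astype(float);P=[]
    for it in range(3):
        P=[]
        for u,v in (pred if it==0 else Q):
            yy,xx=np.mgrid[int(round(v))-3:int(round(v))+4,int(round(u))-3:int(round(u))+4]
            w=np.clip(g[yy,xx]-np.median(g[yy,xx])-5,0,None)*((xx-u)**2+(yy-v)**2<10);P.append([(w*xx).sum()/w.sum(),(w*yy).sum()/w.sum()])
        Q=np.array(P)
    for z in(.074,.078,.082):
        tt,th,r=rigid(M,onz(c,Q,z)[:,:2]);print(nm,z,tt.round(4),th.round(3),"max res",np.abs(r*1000).max().round(1))
o=st()
E
```

```text
top 0.074 [0.5756 0.0986] 1.683 max res 0.6
top 0.078 [0.5748 0.098 ] 1.683 max res 0.4
top 0.082 [0.574  0.0975] 1.683 max res 0.3
side 0.074 [0.5811 0.0975] 1.688 max res 0.9
side 0.078 [0.5782 0.0991] 1.688 max res 0.7
side 0.082 [0.5753 0.1007] 1.688 max res 0.5
{'clock': 15.6333, 'qpos': [0.5559, 0.7941, -0.4528, 1.631, 0.4422, 0.8174, 0.1069], 'position': [0.6359, -0.1876, 0.0075], 'tool_rot': [3.1393, 0.0012, 1.7628], 'force': [-2.5905, 1.6631, 12.0419], 'opening': 0.0543, 'grip_force': 62.7508}
```

move_arm([
  {"delta_pos":[0,0,-0.01],"angular":[0,0,0],"fingers":0.5},
  {"delta_pos":[0,0,-0.03],"angular":[0,0,0],"fingers":0.5},
  {"delta_pos":[0,0,-0.04],"angular":[0,0,0],"fingers":0.5},
  {"delta_pos":[0,0,-0.04],"angular":[0,0,0],"fingers":0.5},
  {"delta_pos":[0,0,-0.04],"angular":[0,0,0],"fingers":0.5},
  {"delta_pos":[0,0,0],"angular":[0,0,0],"fingers":0.5},
  {"delta_pos":[0,0,0],"angular":[0,0,0],"fingers":0.5},
])

```text
clock: 16.22
position: [0.636, -0.1878, 0.1689]
tool_rot: [3.137, 0.003, 1.763]
force: [0.1, -0.1, -2.2]
opening: 0.0543
grip_force: 64.3
```

```bash
python3 -c "
from h import *
o=st();arc(o,[.578,.0975,.160],1.683,9)"
```

```text
{'clock': 16.2167, 'qpos': [0.6121, 0.5985, -0.5358, 1.5573, 0.3348, 1.073, 0.1848], 'position': [0.636, -0.1878, 0.1689], 'tool_rot': [3.1372, 0.0028, 1.7626], 'force': [0.0555, -0.117, -2.1987], 'opening': 0.0543, 'grip_force': 64.3262}
9 rows: d mm [32.33 -1.43  0.99] turn z 0.0088
```

move_arm([
  {"delta_pos":[0.0323,-0.0014,0],"angular":[0,0,0.0088],"fingers":0.5},
  {"delta_pos":[0.0323,-0.0014,0],"angular":[0,0,0.0088],"fingers":0.5},
  {"delta_pos":[0.0323,-0.0014,0],"angular":[0,0,0.0088],"fingers":0.5},
  {"delta_pos":[0.0323,-0.0014,0],"angular":[0,0,0.0088],"fingers":0.5},
  {"delta_pos":[0.0323,-0.0014,0],"angular":[0,0,0.0088],"fingers":0.5},
  {"delta_pos":[0.0323,-0.0014,0],"angular":[0,0,0.0088],"fingers":0.5},
  {"delta_pos":[0.0323,-0.0014,0],"angular":[0,0,0.0088],"fingers":0.5},
  {"delta_pos":[0.0323,-0.0014,0],"angular":[0,0,0.0088],"fingers":0.5},
  {"delta_pos":[0.0323,-0.0014,0],"angular":[0,0,0.0088],"fingers":0.5},
  {"delta_pos":[0,0,0],"angular":[0,0,0],"fingers":0.5},
])

```text
clock: 17.05
position: [0.5749, 0.1045, 0.1651]
tool_rot: [-3.141, -0.003, 1.691]
force: [0.9, -0.5, -0.9]
opening: 0.0542
grip_force: 64.3
```

move_arm([
  {"delta_pos":[0,0,0],"angular":[0,0,0],"fingers":0.5},
])

```text
clock: 17.13
position: [0.5761, 0.0994, 0.1648]
tool_rot: [-3.14, -0.0, 1.687]
force: [0.4, -0.8, -1.2]
opening: 0.0543
grip_force: 64.3
```

```bash
python3 -c "
from h import *
from meas import rigid
from plant import env
c=env.read_camera('side');o=st();goto(o,[.5775,.0972,.110],1.683)
M=np.array([(39.6,-13),(19.8,-13),(39.6,13),(19.8,13)])/1000
z=o['position'][2]-.0075+.022;cs,sn=np.cos(1.683),np.sin(1.683)
Q=proj(c,np.c_[M@np.array([[cs,-sn],[sn,cs]]).T+o['position'][:2],np.full(4,z)])
g=cv2.cvtColor(c['image'],cv2.COLOR_BGR2GRAY).astype(float)
for it in range(5):
    P=[]
    for u,v in Q:
        yy,xx=np.mgrid[int(round(v))-3:int(round(v))+4,int(round(u))-3:int(round(u))+4]
        w=np.clip(g[yy,xx]-np.median(g[yy,xx])-3,0,None)*((xx-u)**2+(yy-v)**2<10);P.append([(w*xx).sum()/w.sum(),(w*yy).sum()/w.sum()])
    Q=np.array(P)
print(Q.round(1).tolist())
for zz in (z-.004,z,z+.004):
    t,th,r=rigid(M,onz(c,Q,zz)[:,:2]);print(zz.round(3),t.round(4),th.round(3),np.abs(r*1000).max().round(1))
"
```

```text
{'clock': 17.1833, 'qpos': [0.2368, 0.4829, -0.5943, 1.7628, 0.3155, 0.9936, -0.3653], 'position': [0.5766, 0.0976, 0.1647], 'tool_rot': [-3.1404, 0.0002, 1.6847], 'force': [0.7748, -1.2388, -1.1854], 'opening': 0.0544, 'grip_force': 64.2563}
delta mm [-0.5  1.  54.7] turn [-0.0012  0.0002  0.0017] dist 0.0547
[[184.5, 207.4], [191.7, 202.4], [192.5, 213.8], [199.5, 208.6]]
0.175 [0.5802 0.0994] 1.684 0.6
0.179 [0.5769 0.101 ] 1.684 0.5
0.183 [0.5735 0.1027] 1.684 0.4
```

move_arm([
  {"delta_pos":[-0.0015,0.001,0],"angular":[0,0,0.001],"fingers":0.5},
  {"delta_pos":[0,0,0.02],"angular":[0,0,0],"fingers":0.5},
  {"delta_pos":[0,0,0.02],"angular":[0,0,0],"fingers":0.5},
  {"delta_pos":[0,0,0.012],"angular":[0,0,0],"fingers":0.5},
  {"delta_pos":[0,0,0.005],"angular":[0,0,0],"fingers":0.5},
  {"delta_pos":[0,0,0],"angular":[0,0,0],"fingers":0.5},
])

```text
clock: 17.68
position: [0.5778, 0.0954, 0.1072]
tool_rot: [-3.14, -0.0, 1.682]
force: [-0.4, 0.9, -0.6]
opening: 0.0542
grip_force: 64.3
```

move_arm([
  {"delta_pos":[0,0,0.003],"angular":[0,0,0],"fingers":0.5},
  {"delta_pos":[0,0,0.003],"angular":[0,0,0],"fingers":0.5},
  {"delta_pos":[0,0,0.003],"angular":[0,0,0],"fingers":0.5},
  {"delta_pos":[0,0,0],"angular":[0,0,0],"fingers":0.5},
])

```text
clock: 18.02
position: [0.5782, 0.0961, 0.0991]
tool_rot: [-3.142, 0.0, 1.683]
force: [-0.4, -0.2, -1.9]
opening: 0.0543
grip_force: 64.3
```

move_arm([
  {"delta_pos":[0,0,0.003],"angular":[0,0,0],"fingers":0.5},
  {"delta_pos":[0,0,0.003],"angular":[0,0,0],"fingers":0.5},
  {"delta_pos":[0,0,0],"angular":[0,0,0],"fingers":0.5},
])

```text
clock: 18.27
position: [0.5786, 0.0965, 0.0933]
tool_rot: [3.141, -0.0, 1.683]
force: [2.3, 2.1, 0.8]
opening: 0.0541
grip_force: 64.4
```

move_arm([
  {"delta_pos":[0,0,0.003],"angular":[0,0,0],"fingers":0.5},
  {"delta_pos":[0,0,0.003],"angular":[0,0,0],"fingers":0.5},
  {"delta_pos":[0,0,0],"angular":[0,0,0],"fingers":0.5},
])

```text
clock: 18.52
position: [0.5787, 0.096, 0.0873]
tool_rot: [3.141, 0.0, 1.682]
force: [3.5, 0.2, 0.7]
opening: 0.0545
grip_force: 64.4
```

move_arm([
  {"delta_pos":[0,0,0.002],"angular":[0,0,0],"fingers":0.5},
  {"delta_pos":[0,0,0.002],"angular":[0,0,0],"fingers":0.5},
  {"delta_pos":[0,0,0],"angular":[0,0,0],"fingers":0.5},
])

```text
clock: 18.77
position: [0.5786, 0.0962, 0.0833]
tool_rot: [3.141, -0.0, 1.683]
force: [3.4, 0.4, 2.0]
opening: 0.0543
grip_force: 64.6
```

move_arm([
  {"delta_pos":[0,0,0.002],"angular":[0,0,0],"fingers":0.5},
  {"delta_pos":[0,0,0.002],"angular":[0,0,0],"fingers":0.5},
  {"delta_pos":[0,0,0],"angular":[0,0,0],"fingers":0.5},
])

```text
clock: 19.02
position: [0.5786, 0.0962, 0.0793]
tool_rot: [3.141, -0.0, 1.683]
force: [4.2, 0.1, 1.6]
opening: 0.0544
grip_force: 64.7
```

move_arm([
  {"delta_pos":[0,0.0005,0.003],"angular":[0,0,0],"fingers":0.5},
  {"delta_pos":[0,0,0.003],"angular":[0,0,0],"fingers":0.5},
  {"delta_pos":[0,0,0],"angular":[0,0,0],"fingers":0.5},
])

```text
clock: 19.27
position: [0.5787, 0.0963, 0.073]
tool_rot: [-3.141, -0.0, 1.683]
force: [2.1, 0.7, -0.9]
opening: 0.0543
grip_force: 64.4
```

move_arm([
  {"delta_pos":[0,0,0.003],"angular":[0,0,0],"fingers":0.5},
  {"delta_pos":[0,0,0.003],"angular":[0,0,0],"fingers":0.5},
  {"delta_pos":[0,0,0],"angular":[0,0,0],"fingers":0.5},
])

```text
clock: 19.52
position: [0.5786, 0.0963, 0.067]
tool_rot: [-3.141, -0.0, 1.683]
force: [1.7, -0.1, -0.2]
opening: 0.0542
grip_force: 64.4
```

move_arm([
  {"delta_pos":[0,0,0.003],"angular":[0,0,0],"fingers":0.5},
  {"delta_pos":[0,0,0.003],"angular":[0,0,0],"fingers":0.5},
  {"delta_pos":[0,0,0],"angular":[0,0,0],"fingers":0.5},
])

```text
clock: 19.77
position: [0.5786, 0.0962, 0.061]
tool_rot: [-3.141, -0.0, 1.683]
force: [0.9, -0.6, 3.8]
opening: 0.0544
grip_force: 64.8
```

move_arm([
  {"delta_pos":[0,0,0.003],"angular":[0,0,0],"fingers":0.5},
  {"delta_pos":[0,0,0.003],"angular":[0,0,0],"fingers":0.5},
  {"delta_pos":[0,0,0],"angular":[0,0,0],"fingers":0.5},
])

```text
clock: 20.02
position: [0.5786, 0.0962, 0.0548]
tool_rot: [-3.141, -0.0, 1.683]
force: [1.2, -0.5, 3.7]
opening: 0.0541
grip_force: 64.8
```

move_arm([
  {"delta_pos":[0,0,0.003],"angular":[0,0,0],"fingers":0.5},
  {"delta_pos":[0,0,0],"angular":[0,0,0],"fingers":0.5},
  {"delta_pos":[0,0,0],"angular":[0,0,0],"fingers":1},
  {"delta_pos":[0,0,0],"angular":[0,0,0],"fingers":1},
  {"delta_pos":[0,0,0],"angular":[0,0,0],"fingers":1},
  {"delta_pos":[0,0,0],"angular":[0,0,0],"fingers":1},
])

```text
clock: 20.52
position: [0.5786, 0.0962, 0.0522]
tool_rot: [-3.141, -0.0, 1.683]
force: [-1.0, 0.0, 0.0]
opening: 0.0854
grip_force: 0.0
```

move_arm([
  {"delta_pos":[0,0,-0.03],"angular":[0,0,0],"fingers":1},
  {"delta_pos":[0,0,-0.04],"angular":[0,0,0],"fingers":1},
  {"delta_pos":[0,0,-0.04],"angular":[0,0,0],"fingers":1},
  {"delta_pos":[-0.04,0,0],"angular":[0,0,0],"fingers":1},
  {"delta_pos":[-0.04,0,0],"angular":[0,0,0],"fingers":1},
  {"delta_pos":[-0.04,0,0],"angular":[0,0,0],"fingers":1},
  {"delta_pos":[-0.04,0,0],"angular":[0,0,0],"fingers":1},
  {"delta_pos":[-0.04,0,0],"angular":[0,0,0],"fingers":1},
  {"delta_pos":[0,0,0],"angular":[0,0,0],"fingers":1},
  {"delta_pos":[0,0,0],"angular":[0,0,0],"fingers":1},
])

```text
clock: 21.35
position: [0.6008, -0.1052, 0.1619]
tool_rot: [-3.141, 0.0, 1.678]
force: [-0.3, 0.4, -0.1]
opening: 0.0854
grip_force: 0.0
```

```bash
python3 - <<'E'
from h import *
from meas import rigid
from plant import env
t=env.read_camera("top");s=env.read_camera("side")
cv2.imwrite("pics/s7.png",cv2.resize(s["image"][196:276,146:246],None,fx=7,fy=7,interpolation=cv2.INTER_CUBIC))
x,y=np.meshgrid([-39.6,-19.8,0,19.8,39.6],[-13,13]);M=np.c_[x.ravel(),y.ravel()]/1000;cs,sn=np.cos(1.685),np.sin(1.685)
for nm,c,o0 in(("top",t,[.5748,.098]),("side",s,[.5782,.0991])):
    Q=proj(c,np.c_[M@np.array([[cs,-sn],[sn,cs]]).T+o0,np.full(10,.078)])
    g=cv2.cvtColor(c["image"],cv2.COLOR_BGR2GRAY).astype(float)
    for it in range(4):
        P=[]
        for u,v in Q:
            yy,xx=np.mgrid[int(round(v))-3:int(round(v))+4,int(round(u))-3:int(round(u))+4]
            w=np.clip(g[yy,xx]-np.median(g[yy,xx])-5,0,None)*((xx-u)**2+(yy-v)**2<10);P.append([(w*xx).sum()/w.sum(),(w*yy).sum()/w.sum()])
        Q=np.array(P)
    tt,th,r=rigid(M,onz(c,Q,.078)[:,:2]);print(nm,tt.round(4),th.round(3),"max res",np.abs(r*1000).max().round(1))
st()
E
```

```text
top [0.5762 0.0967] 1.683 max res 4.0
side [0.5796 0.0976] 1.687 max res 1.2
{'clock': 21.45, 'qpos': [0.527, 0.5185, -0.548, 1.703, 0.3094, 1.0078, -0.0172], 'position': [0.6009, -0.1016, 0.1622], 'tool_rot': [-3.1415, -0.0007, 1.6832], 'force': [-0.1108, 1.6838, 0.0226], 'opening': 0.0858, 'grip_force': 0.0}
```

View pics/s7.png

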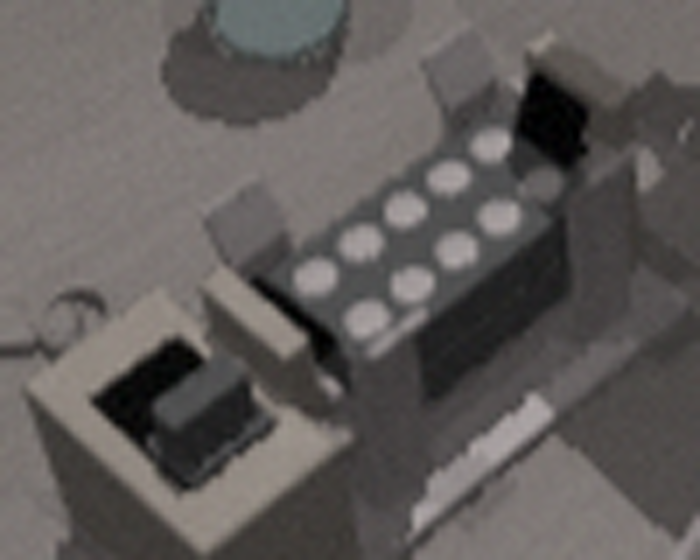

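Both cassettes are stacked level. The top one's septa are within 3 crop pixels of where the first one's were when it was held, both lips have closed over its ends, and the gripper is clear.

```bash
python3 -c "
from plant import env
print(env.finish_job())"
```

```text
the job is handed in; nothing more can be done
None
```

Both cassettes are loaded flat under the lips, after I moved the lock slide to its near end to free the platform, and the job is handed in at about 21.5 s; the hand-in gave no verdict, so success rests on my last camera check.

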